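# Unclamp the printed mask and hold it up level

### The job

The grey printed mask is clamped in its wooden cradle: wind the crank with the red knob counter-clockwise (seen from above) as far as it goes, a little over one full turn, so that the metal clamp tongue draws back off the mask's edge. Only then grip the mask by the bridge between its two eye holes, lift it about 10 cm straight up out of the cradle without tipping it, and finish while still holding it there, level and steady; nothing is put down. Leave the three paint bottles and the black marbled mask where they are.

Things in the scene. Friction and masses are not known exactly. Their poses are not given: they have to be found in the camera images.
- cradle: fixed green painted board, 240 (x) by 400 (y) by 15 mm, origin centre of its underside. Two wooden rails along x (y = -4 and +184 mm, tops 45 mm above the table, lips 10 mm higher) carry the mask's side flanges; empty between them. At y = -110 stands the blue clamp housing (70 by 75 mm, top 70 mm above the table), the crank on top, a metal tongue coming out towards the mask
- crank_axis (a point): point on the vertical axis of the crank, at the mid-height of the red knob (118 mm above the table)
- crank (a joint): crank angle, rad, growing counter-clockwise seen from above; starts between 0 and 0.9 (clamped), stops at 7.6 (fully open). Slight friction (about 2 N at the knob); stays where it is left. Each rad draws the tongue back 5 mm; it is clear of the mask beyond about 5
- knob_grip (a point): centre of the red upright knob on the crank arm, 55 mm from the crank axis: a cylinder of 22 mm diameter, 48 mm high (92 to 140 mm above the table), spinning freely on its pin, so it can be gripped or pushed round without turning the hand. The crank arm under it has its upper face 86 mm above the table
- tongue_tip (a point): upper edge of the tip of the flat metal clamp tongue (50 mm wide, 7 mm thick, yellow tip), which at the start reaches 20 to 25 mm over the mask's near side flange and slides away from the mask (cradle -y) as the crank is wound
- bridge (a point): centre of the bridge between the eye holes of the loose grey mask (230 long in x, 216 wide in y, 0.15 to 0.3 kg). Bridge: 46 mm long (x, to the brow), 28 mm wide (y: grip across this), 22 mm high, centre 84 mm above the table at the start. Eye holes on both sides, 44 (x) by 50 mm (y), nothing below them but the board (15 mm above the table). The mask balances at the bridge. z: mask's up
- marbled_mask: finished black marbled mask, same shape, 66 mm high, lying loose on the table beyond the cradle's +y end; leave alone. Origin at the centre of its underside
- paint_amber: amber paint bottle, 52 mm diameter, 115 mm high, loose, upright behind the cradle (its +x side); leave alone. Origin at the centre of its underside
- paint_pale: white paint bottle, as the amber one; leave alone
- paint_silver: silver-grey paint bottle, as the amber one; leave alone

How it is judged:
By the outcome, as a careful person would: the job done as asked, in the order asked, and still so for the second after the job is handed in, while the arm keeps its last pose, push and grip.
It also fails if it takes over 56 s, if anything falls off the work surface, if the arm or the gripper's body presses on something with over 40 N, if the wrist force passes 120 N, or if a joint passes its speed limit or range.

### The arm

A 7-joint arm with a two-finger parallel gripper is mounted at the origin on the work surface. World frame = base frame: x ahead of the robot, y to its left, z up, the work surface at z = 0. Lengths are in m, angles in rad, forces in N, time in s.
With the tool pointing down it reaches from about 0.4 to 0.9 m from the base axis. Payload 5.6 kg.
Tool frame: the origin (TCP) lies on the centre line of the jaws, within the pads' length; the fingertips stand 11 mm ahead of it and the grasp point (between the pads) lies 8 mm behind it; z points along the fingers, y is the line along which they close (so a half turn about z gives the same grasp; the last joint's range is limited). The gripper opens to 92 mm and grips with 3 to 60 N. Pads are 20 mm wide; open, the fingers measure 128 mm over their backs; the gripper's body (75 mm by 189 mm) begins 69 mm behind the grasp point.
Start: joints at [-1.262, 0.468, -0.012, 1.603, 0.006, 1.071, -0.056], TCP at [0.224, 0.61, 0.226] pointing down, gripper open.
Joint ranges: [-2.53, 2.53], [-0.31, 2.02], [-1.57, 1.55], [0.28, 2.44], [-1.29, 4.43], [0.15, 1.84], [-2.92, 2.92]. Speed limits (rad/s): [2.57, 2.57, 3.14, 3.14, 3.14, 3.14, 3.14].

### API

Orientations are given as [roll, pitch, yaw] about the fixed x, y, z axes, in that order (R = Rz(yaw) Ry(pitch) Rx(roll)).
In Python, from plant import sensors, viewer, job gives the robot as it stands.
- The arm moves only by the tool move_arm, never from a script. Its argument "motion" is a list of rows, each a list of 3 entries, a list of its own where there are three numbers: the shift along the tool's x, y, z in m, then the turn, a rotation vector about the tool's x, y, z in degrees, then the finger opening in m, from 0 to 0.0919. In form: [[[tx, ty, tz], [rx, ry, rz], jaw], ...]. A call has 1 to 20 rows; each row is the pose to reach, as a shift and turn from the pose commanded when the call began, along the tool's axes at that moment; what a row does not reach only later rows make up. A row lasts 1/8 s, in which the tool goes at most 62.5 mm and 10.7 degrees, less where a joint would pass 70% of its speed; a pose out of reach is approached as far as the arm can. A call with a gripper value outside its range is refused whole. The fingers move at their own pace and stop on an object; the grip force is fixed at half the most. Time passes only in rows, so rows that repeat a pose let the fingers close. It gives the time, the measured TCP pose, the force, the opening and the grip force at its end, in the units of the state.
- sensors.sense(): the state, without advancing time (a new reading comes with each control period).
- viewer.grab_frame(name): name is "scene" or "top" or "wrist"; returns a dict with "pixels" (400x640x3 uint8, blue, green, red), "fx", "fy", "cx", "cy" (pixels), "dist_coeffs" ([k1, k2, p1, p2, k3] as OpenCV has them; the pictures are not rectified), "R" (3x3) and "t" (3): a world point X has camera coordinates R X + t; the wrist camera has in their place "mount" (4x4, takes a point from camera to tool coordinates, whose origin is the TCP and whose axes are the flange's). Camera axes: x right, y down, z forward; pixel columns grow to the right and rows downward; lengths in m; the calibration is good to about 2 mm. A picture is of the moment at which its call begins: read the wrist's pose just before it. There is no depth.
- job.sign_off(): hands the job in; it is judged then, once.
The state is a dict: "time_s": time; "qpos": joint angles; "joint_vel": joint speeds; "effort": joint torques, N m; "eef_pos": TCP position; "ee_rot": TCP orientation; "force": force on the tool from outside, world axes, zero at the start; "moment": the same for the moment, N m; "opening": opening from 0.0 (shut) to 1.0 (fully open); "grasp_force": force on a finger pad.
Only numpy, scipy, OpenCV 4.12 (cv2) and the standard library are available. Lean on these libraries where they do the work, as an engineer would, in place of code of your own. Each camera call takes 0.05 s, during which the arm holds its last target. There are 200 camera calls.

## Working session

There is one attempt and no reset: what is moved stays moved. The work goes in short steps, Python scripts to look and compute and a tool call to move; the robot and the scene stay as the last step left them, time stands still between calls to the robot, and variables do not carry over. Pictures are saved under pics/ and viewed, at most 10 in all, crops included, and the job is handed in when it is done.

Besides the shell and the picture viewer there is one more tool, called after "Call:" as name(argument=value, ...) on one line, values as JSON. move_arm: Moves the arm, as the interface text tells. Its arguments: {"type":"object","properties":{"motion":{"type":"array"}},"required":["motion"]}

```bash
mkdir -p pics
cat > h.py <<'E'
import numpy as np, cv2
from plant import sensors, viewer, job
from scipy.spatial.transform import Rotation as Ro
def grab(n,f=None):
    s=sensors.sense(); g=viewer.grab_frame(n)
    if f: cv2.imwrite('pics/'+f,g['pixels'])
    if 'mount' in g:
        T=np.eye(4);T[:3,:3]=Ro.from_euler('xyz',s['ee_rot']).as_matrix();T[:3,3]=s['eef_pos']
        M=np.linalg.inv(T@np.array(g['mount']));g['R'],g['t']=M[:3,:3],M[:3,3]
    g['K']=np.array([[g['fx'],0,g['cx']],[0,g['fy'],g['cy']],[0,0,1.]]);g['R']=np.array(g['R']);g['t']=np.array(g['t']);g['d']=np.array(g['dist_coeffs'])
    return g
def px2w(g,uv,z):
    p=cv2.undistortPoints(np.array([[uv]],float),g['K'],g['d'])[0,0]
    d=g['R'].T@np.array([p[0],p[1],1]);c=-g['R'].T@g['t']
    return c+d*(z-c[2])/d[2]
def w2px(g,X): return cv2.projectPoints(np.array(X,float).reshape(-1,3),cv2.Rodrigues(g['R'])[0],g['t'],g['K'],g['d'])[0][:,0]
E
python3 - <<'E'
from h import *
s=sensors.sense();print(s)
for n in('top','scene'):
    g=grab(n,n+'1.png');print(n,-g['R'].T@g['t'])
E
```

```text
{'time_s': 0.0, 'qpos': array([-1.26198206,  0.4683682 , -0.01163262,  1.60367311,  0.00595195,
        1.07137657, -0.05629511]), 'joint_vel': array([ 0.00103916, -0.00191153,  0.00197351,  0.00082334,  0.00064851,
        0.00154005,  0.00294265]), 'effort': array([-1.08730266e-03, -5.20566845e+01, -1.31725677e-02, -2.43743008e+01,
       -5.66616375e-02,  1.74817740e-02,  1.69020163e-04]), 'eef_pos': array([0.22382443, 0.6096217 , 0.22462567]), 'ee_rot': array([-3.13980330e+00,  6.94265685e-05,  2.78972318e+00]), 'force': array([-0.33799429, -0.94982369, -0.34375019]), 'moment': array([-0.00573785,  0.03661259, -0.02626524]), 'grasp_force': 0.0, 'opening': 1.0007300664834329}
top [0.51239945 0.16772616 0.91888015]
scene [ 1.03575514 -0.38272362  0.87236956]
```

View pics/top1.png

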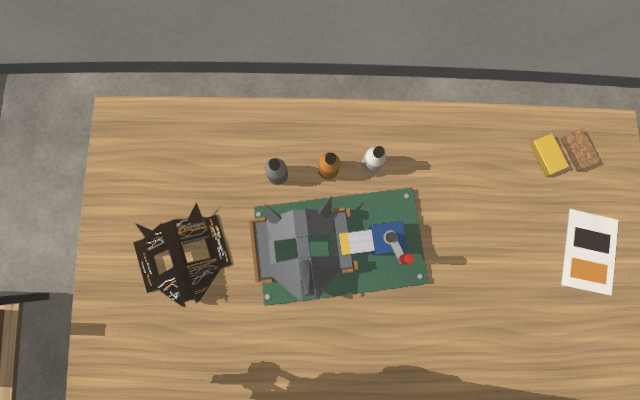

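View pics/scene1.png

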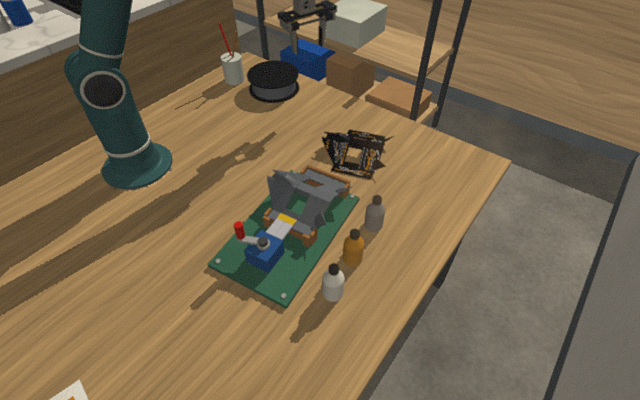

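The top view shows the cradle with image up as +x and left as +y. The red knob is at about (407,259), the hub at (391,238), and the eye holes at about (286,249) and (319,248). The scene view shows the knob at (239,230). Next I'll measure these in code.

Run:
```python
from h import *
G={}
for n in('top','scene'):
    g=G[n]=grab(n); hsv=cv2.cvtColor(g['pixels'],cv2.COLOR_BGR2HSV);H,S,V=cv2.split(hsv)
    red=((H<6)|(H>174))&(S>180)&(V>90)
    k,l,st,c=cv2.connectedComponentsWithStats(red.astype(np.uint8))
    for i in range(1,k):
        if st[i,4]>15: print(n,'red',st[i],c[i],px2w(g,c[i],.14),px2w(g,c[i],.118))
    gr=((H>50)&(H<95)&(S>70)&(V>30)).astype(np.uint8)
    if n=='top':
        gr[:, :230]=0; gr[:,450:]=0
        cs,_=cv2.findContours(gr,cv2.RETR_EXTERNAL,cv2.CHAIN_APPROX_NONE)
        p=np.vstack([x for x in cs if len(x)>20])[:,0]
        w=np.array([px2w(g,q,.015)[:2] for q in p],np.float32)
        r=cv2.minAreaRect(cv2.convexHull(w));print('board',r,cv2.boxPoints(r))
    im=g['pixels']
    x0,y0,x1,y1=(235,170,440,320) if n=='top' else (200,150,370,310)
    cv2.imwrite(f'pics/{n}c.png',cv2.resize(im[y0:y1,x0:x1],None,fx=3.7 if n=='top' else 3.7,fy=3.7,interpolation=cv2.INTER_CUBIC))
```

```text
board ((0.561492919921875, 0.0907081887125969), (0.23629142343997955, 0.3939321041107178), 8.042001724243164) [[ 0.41695374  0.26920876]
 [ 0.47206444 -0.12084931]
 [ 0.7060321  -0.08779238]
 [ 0.6509214   0.3022657 ]]
scene red [219  23  11  29  48] [224.125       37.16666667] [-0.19014657  0.59443232  0.14      ] [-0.22697202  0.62378557  0.118     ]
scene red [234 222  11  17 122] [239.00819672 229.49180328] [ 0.54141411 -0.05117997  0.14      ] [ 0.52656437 -0.04122057  0.118     ]
```

View pics/topc.png

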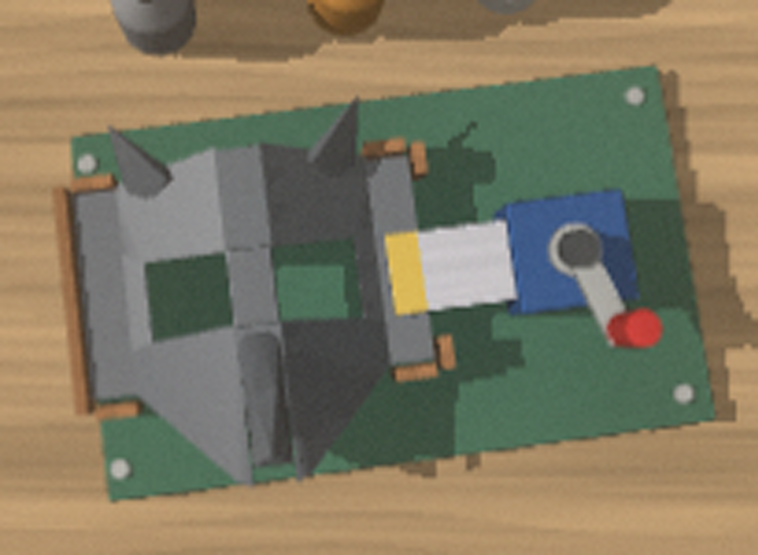

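The crop confirms the geometry: knob top at about (407,259), bridge between crop (230..278, 250..325), and tongue over the flange.

Run:
```python
from h import *
g=grab('top');a=np.deg2rad(8.04);C=np.array([.5615,.0907]);R=np.array([[np.cos(a),-np.sin(a)],[np.sin(a),np.cos(a)]])
f=lambda x,y:px2w(g,(235+(x+.5)/3.7-.5,170+(y+.5)/3.7-.5),f.z)
for nm,x,y,z in[('knobtop',638,328,.14),('hub',578,246,.1),('b TL',230,252,.095),('b BL',237,325,.095),('b TR',270,249,.095),('b BR',279,322,.095),('tongue L',388,235,.055),('tongue R',398,314,.055),
 ('tongueT-hous',507,222,.055)]:
    f.z=z;w=f(x,y);print(nm,w.round(4),'cradle',(R.T@(w[:2]-C)).round(4))
ax=C+R@[0,-.11];br=C+R@[0,.09];print(ax,br)
k=px2w(g,(407.4,258.6),.14)[:2]-ax;print('r',np.hypot(*k),'ang',np.degrees(np.arctan2(k[1],k[0])))
k=np.array([.52656,-.04122])-ax;print('r',np.hypot(*k),'ang',np.degrees(np.arctan2(k[1],k[0])))
s=grab('scene');print('scene px of bridge',w2px(s,[*br,.095]))
cv2.imwrite('pics/scb.png',cv2.resize(s['pixels'][140:300,200:380],None,fx=4,fy=3.7))
```

```text
knobtop [ 0.5276 -0.0397  0.14  ] cradle [-0.0518 -0.1244]
hub [ 0.577  -0.0149  0.1   ] cradle [ 0.0006 -0.1068]
b TL [0.571  0.1941 0.095 ] cradle [0.0238 0.1011]
b BL [0.5275 0.1891 0.095 ] cradle [-0.0199  0.1022]
b TR [0.5731 0.1702 0.095 ] cradle [0.0226 0.0771]
b BR [0.5297 0.1641 0.095 ] cradle [-0.0213  0.0771]
tongue L [0.586  0.0959 0.055 ] cradle [0.0249 0.0017]
tongue R [0.5364 0.0894 0.055 ] cradle [-0.025   0.0022]
tongueT-hous [0.5952 0.0202 0.055 ] cradle [ 0.0236 -0.0745]
[ 0.57688508 -0.01821877] [0.5489122  0.17981536]
r 0.05461518406793693 ang -156.04961479206466
r 0.055332364487739975 ang -155.4370912143413
scene px of bridge [[304.15698763 187.3267123 ]]
```

View pics/scb.png

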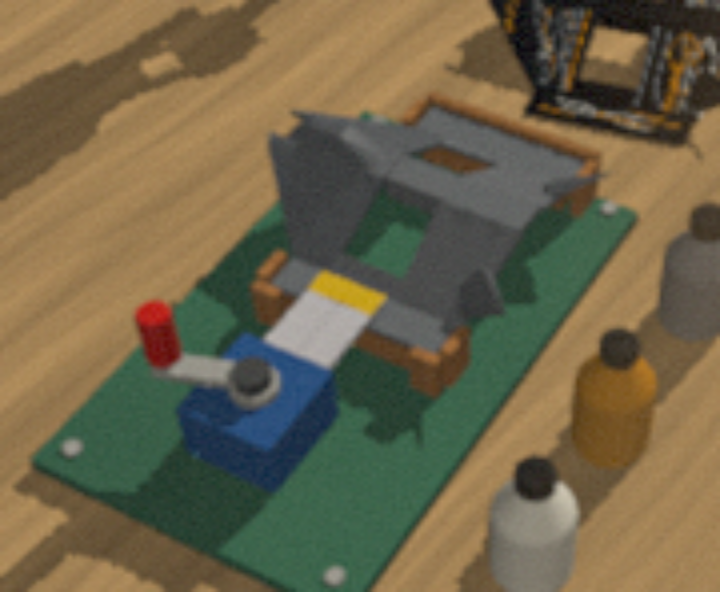

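Cradle yaw is 8.04°. Knob ≈ (0.527,-0.0405), axis ≈ (0.577,-0.018) and bridge ≈ (0.549,0.180), with radius 55 mm, tongue width 50 mm and reach all consistent with the given sizes. I'll move above the knob first.

```bash
cat >> h.py <<'E'
def rel(p,yaw=np.deg2rad(8.04)+np.pi):
    s=sensors.sense();T=Ro.from_euler('xyz',s['ee_rot']);W=Ro.from_euler('xyz',[np.pi,0,yaw])
    return T.inv().apply(np.array(p)-s['eef_pos']).round(4),np.degrees((T.inv()*W).as_rotvec()).round(2)
E
python3 -c "
from h import *
print(rel([.527,-.0405,.20]))"
```

```text
(array([-0.5087, -0.5062,  0.0256]), array([ -0.03,  -0.  , -28.2 ]))
```

Call:
move_arm(motion=[[[-0.03, -0.03, 0], [0, 0, -2], 0.09], [[-0.06, -0.06, 0], [0, 0, -4], 0.09], [[-0.09, -0.09, 0], [0, 0, -6], 0.09], [[-0.12, -0.12, 0], [0, 0, -8], 0.09], [[-0.15, -0.15, 0], [0, 0, -10], 0.09], [[-0.18, -0.18, 0], [0, 0, -12], 0.09], [[-0.21, -0.21, 0], [0, 0, -14], 0.09], [[-0.24, -0.24, 0], [0, 0, -16], 0.09], [[-0.27, -0.27, 0], [0, 0, -18], 0.09], [[-0.3, -0.3, 0], [0, 0, -20], 0.09], [[-0.33, -0.33, 0], [0, 0, -22], 0.08], [[-0.36, -0.36, 0.005], [0, 0, -24], 0.07], [[-0.39, -0.39, 0.01], [0, 0, -26], 0.06], [[-0.42, -0.42, 0.015], [0, 0, -28], 0.055], [[-0.45, -0.45, 0.02], [0, 0, -28.2], 0.055], [[-0.48, -0.48, 0.025], [0, 0, -28.2], 0.055], [[-0.5, -0.5, 0.0256], [0, 0, -28.2], 0.055], [[-0.5087, -0.5062, 0.0256], [0, 0, -28.2], 0.055], [[-0.5087, -0.5062, 0.0256], [0, 0, -28.2], 0.055], [[-0.5087, -0.5062, 0.0256], [0, 0, -28.2], 0.055]])

```text
time_s: 2.8
eef_pos: [0.5268, -0.0388, 0.2]
ee_rot: [3.141, -0.0, -2.999]
force: [-0.0, -0.6, 0.4]
opening: 0.599
grasp_force: 0.0
```

Run:
```python
from h import *
print(rel([.527,-.0405,.114]),sensors.sense()['qpos'].round(2))
for n in ('wrist','scene'):
    g=grab(n,n+'2.png'); H,S,V=cv2.split(cv2.cvtColor(g['pixels'],cv2.COLOR_BGR2HSV))
    k,l,st,c=cv2.connectedComponentsWithStats((((H<6)|(H>174))&(S>180)&(V>90)).astype(np.uint8))
    print([(st[i].tolist(),c[i].round(1)) for i in range(1,k) if st[i,4]>40], w2px(g,[[.527,-.0405,.14],[.527,-.0405,.092]]))
```

```text
(array([-0.    , -0.0018,  0.086 ]), array([ 0.04, -0.01,  0.11])) [-0.25  0.29  0.31  1.94 -0.11  0.92  1.83]
[([303, 199, 23, 32, 530], array([315.1, 216.5]))] [[318.38511186 220.30990491]
 [318.42755274 205.90232408]]
[([219, 23, 12, 29, 47], array([224.1,  37.3])), ([234, 222, 11, 17, 125], array([239. , 229.6]))] [[237.91401021 223.71125507]
 [240.98617228 235.85363271]]
```

View pics/wrist2.png

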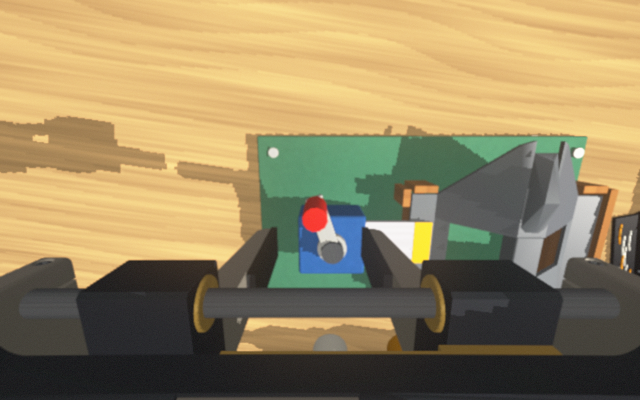

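The wrist view shows the knob top at (314,219) between the open fingers, about 3–4 mm towards -y of the predicted position. That is well inside the jaw clearance, so I'll descend and grip.

Call:
move_arm(motion=[[[0, -0.003, 0.015], [0, 0, 0], 0.055], [[0, -0.003, 0.03], [0, 0, 0], 0.055], [[0, -0.003, 0.045], [0, 0, 0], 0.055], [[0, -0.003, 0.06], [0, 0, 0], 0.055], [[0, -0.003, 0.075], [0, 0, 0], 0.055], [[0, -0.003, 0.085], [0, 0, 0], 0.055], [[0, -0.003, 0.085], [0, 0, 0], 0.055], [[0, -0.003, 0.085], [0, 0, 0], 0.04], [[0, -0.003, 0.085], [0, 0, 0], 0.03], [[0, -0.003, 0.085], [0, 0, 0], 0.025], [[0, -0.003, 0.085], [0, 0, 0], 0.015], [[0, -0.003, 0.085], [0, 0, 0], 0.015], [[0, -0.003, 0.085], [0, 0, 0], 0.015]])

```text
time_s: 4.53
eef_pos: [0.5277, -0.0432, 0.1153]
ee_rot: [3.141, 0.001, -3.001]
force: [0.1, 1.0, 3.4]
opening: 0.229
grasp_force: 30.0
```

Gripped at 21 mm opening, which matches the 22 mm knob. Now the arc.

```bash
cat >> h.py <<'E'
def arc(ax,degs):
    s=sensors.sense();T=Ro.from_euler('xyz',s['ee_rot']);p=s['eef_pos'];k=p[:2]-ax
    print('r',np.hypot(*k),'ang',np.degrees(np.arctan2(k[1],k[0])))
    u=.055*k/np.hypot(*k)  # keep to the nominal radius
    for d in degs:
        q=Ro.from_euler('z',d,degrees=True).apply([*u,0])[:2]+ax-p[:2]
        print([[*map(float,T.inv().apply([*q,0])[:2].round(4)),0],[0,0,0],.015],end=', ')
E
python3 -c "
from h import *
arc(np.array([.577,-.018]),range(12,121,12))"
```

```text
r 0.05531588982194656 ang -152.94570773615263
[[-0.0052, -0.0103, 0], [0, 0, 0], 0.015], [[-0.0121, -0.0195, 0], [0, 0, 0], 0.015], [[-0.0208, -0.027, 0], [0, 0, 0], 0.015], [[-0.0308, -0.0326, 0], [0, 0, 0], 0.015], [[-0.0418, -0.036, 0], [0, 0, 0], 0.015], [[-0.0533, -0.037, 0], [0, 0, 0], 0.015], [[-0.0647, -0.0356, 0], [0, 0, 0], 0.015], [[-0.0756, -0.0318, 0], [0, 0, 0], 0.015], [[-0.0854, -0.0259, 0], [0, 0, 0], 0.015], [[-0.0938, -0.0181, 0], [0, 0, 0], 0.015],
```

Call:
move_arm(motion=[[[-0.0052, -0.0103, 0], [0, 0, 0], 0.015], [[-0.0121, -0.0195, 0], [0, 0, 0], 0.015], [[-0.0208, -0.027, 0], [0, 0, 0], 0.015], [[-0.0308, -0.0326, 0], [0, 0, 0], 0.015], [[-0.0418, -0.036, 0], [0, 0, 0], 0.015], [[-0.0533, -0.037, 0], [0, 0, 0], 0.015], [[-0.0647, -0.0356, 0], [0, 0, 0], 0.015], [[-0.0756, -0.0318, 0], [0, 0, 0], 0.015], [[-0.0854, -0.0259, 0], [0, 0, 0], 0.015], [[-0.0938, -0.0181, 0], [0, 0, 0], 0.015], [[-0.0938, -0.0181, 0], [0, 0, 0], 0.015]])

```text
time_s: 5.9
eef_pos: [0.6236, -0.0466, 0.1152]
ee_rot: [3.14, -0.0, -3.0]
force: [-2.0, 2.5, 5.9]
opening: 0.234
grasp_force: 30.0
```

```bash
python3 -c "
from h import *
arc(np.array([.577,-.0185]),range(12,217,12))"
```

```text
r 0.054412841261289105 ang -31.124133156337116
[[-0.0068, 0.0092, 0], [0, 0, 0], 0.015], [[-0.0109, 0.02, 0], [0, 0, 0], 0.015], [[-0.0128, 0.0313, 0], [0, 0, 0], 0.015], [[-0.0122, 0.0428, 0], [0, 0, 0], 0.015], [[-0.0093, 0.0539, 0], [0, 0, 0], 0.015], [[-0.0041, 0.0642, 0], [0, 0, 0], 0.015], [[0.0031, 0.0731, 0], [0, 0, 0], 0.015], [[0.012, 0.0804, 0], [0, 0, 0], 0.015], [[0.0222, 0.0857, 0], [0, 0, 0], 0.015], [[0.0333, 0.0887, 0], [0, 0, 0], 0.015], [[0.0448, 0.0894, 0], [0, 0, 0], 0.015], [[0.0561, 0.0876, 0], [0, 0, 0], 0.015], [[0.0669, 0.0835, 0], [0, 0, 0], 0.015], [[0.0766, 0.0773, 0], [0, 0, 0], 0.015], [[0.0847, 0.0692, 0], [0, 0, 0], 0.015], [[0.091, 0.0596, 0], [0, 0, 0], 0.015], [[0.0952, 0.0489, 0], [0, 0, 0], 0.015], [[0.097, 0.0375, 0], [0, 0, 0], 0.015],
```

Call:
move_arm(motion=[[[-0.0068, 0.0092, 0], [0, 0, 0], 0.015], [[-0.0109, 0.02, 0], [0, 0, 0], 0.015], [[-0.0128, 0.0313, 0], [0, 0, 0], 0.015], [[-0.0122, 0.0428, 0], [0, 0, 0], 0.015], [[-0.0093, 0.0539, 0], [0, 0, 0], 0.015], [[-0.0041, 0.0642, 0], [0, 0, 0], 0.015], [[0.0031, 0.0731, 0], [0, 0, 0], 0.015], [[0.012, 0.0804, 0], [0, 0, 0], 0.015], [[0.0222, 0.0857, 0], [0, 0, 0], 0.015], [[0.0333, 0.0887, 0], [0, 0, 0], 0.015], [[0.0448, 0.0894, 0], [0, 0, 0], 0.015], [[0.0561, 0.0876, 0], [0, 0, 0], 0.015], [[0.0669, 0.0835, 0], [0, 0, 0], 0.015], [[0.0766, 0.0773, 0], [0, 0, 0], 0.015], [[0.0847, 0.0692, 0], [0, 0, 0], 0.015], [[0.091, 0.0596, 0], [0, 0, 0], 0.015], [[0.0952, 0.0489, 0], [0, 0, 0], 0.015], [[0.097, 0.0375, 0], [0, 0, 0], 0.015], [[0.097, 0.0375, 0], [0, 0, 0], 0.015]])

```text
time_s: 8.28
eef_pos: [0.522, -0.0261, 0.1152]
ee_rot: [-3.14, 0.001, -3.003]
force: [3.1, -1.1, 6.0]
opening: 0.233
grasp_force: 30.0
```

```bash
python3 -c "
from h import *
arc(np.array([.577,-.0185]),[*range(10,41,10),*range(44,77,4)])"
```

```text
r 0.055505112201882444 ang -172.13415523010931
[[-0.0013, -0.0096, 0], [0, 0, 0], 0.015], [[-0.0038, -0.0188, 0], [0, 0, 0], 0.015], [[-0.0078, -0.0275, 0], [0, 0, 0], 0.015], [[-0.0133, -0.0354, 0], [0, 0, 0], 0.015], [[-0.0159, -0.0382, 0], [0, 0, 0], 0.015], [[-0.0186, -0.0409, 0], [0, 0, 0], 0.015], [[-0.0216, -0.0434, 0], [0, 0, 0], 0.015], [[-0.0247, -0.0456, 0], [0, 0, 0], 0.015], [[-0.0279, -0.0477, 0], [0, 0, 0], 0.015], [[-0.0313, -0.0495, 0], [0, 0, 0], 0.015], [[-0.0348, -0.051, 0], [0, 0, 0], 0.015], [[-0.0384, -0.0524, 0], [0, 0, 0], 0.015], [[-0.0421, -0.0534, 0], [0, 0, 0], 0.015],
```

Call:
move_arm(motion=[[[-0.0013, -0.0096, 0], [0, 0, 0], 0.015], [[-0.0038, -0.0188, 0], [0, 0, 0], 0.015], [[-0.0078, -0.0275, 0], [0, 0, 0], 0.015], [[-0.0133, -0.0354, 0], [0, 0, 0], 0.015], [[-0.0159, -0.0382, 0], [0, 0, 0], 0.015], [[-0.0186, -0.0409, 0], [0, 0, 0], 0.015], [[-0.0186, -0.0409, 0], [0, 0, 0], 0.015]])

```text
time_s: 9.15
eef_pos: [0.5449, -0.0628, 0.1152]
ee_rot: [3.141, -0.002, -3.002]
force: [-0.1, 0.0, 9.8]
opening: 0.229
grasp_force: 30.0
```

```bash
python3 -c "
from h import *
arc(np.array([.577,-.0185]),range(4,61,4))"
```

```text
r 0.05469243003538292 ang -125.87932275399163
[[-0.0026, -0.0028, 0], [0, 0, 0], 0.015], [[-0.0057, -0.0051, 0], [0, 0, 0], 0.015], [[-0.0089, -0.0073, 0], [0, 0, 0], 0.015], [[-0.0122, -0.0092, 0], [0, 0, 0], 0.015], [[-0.0156, -0.0109, 0], [0, 0, 0], 0.015], [[-0.0192, -0.0123, 0], [0, 0, 0], 0.015], [[-0.0229, -0.0135, 0], [0, 0, 0], 0.015], [[-0.0266, -0.0144, 0], [0, 0, 0], 0.015], [[-0.0304, -0.0151, 0], [0, 0, 0], 0.015], [[-0.0342, -0.0155, 0], [0, 0, 0], 0.015], [[-0.038, -0.0156, 0], [0, 0, 0], 0.015], [[-0.0419, -0.0154, 0], [0, 0, 0], 0.015], [[-0.0457, -0.015, 0], [0, 0, 0], 0.015], [[-0.0495, -0.0144, 0], [0, 0, 0], 0.015], [[-0.0532, -0.0134, 0], [0, 0, 0], 0.015],
```

Call:
move_arm(motion=[[[-0.0026, -0.0028, 0], [0, 0, 0], 0.015], [[-0.0057, -0.0051, 0], [0, 0, 0], 0.015], [[-0.0089, -0.0073, 0], [0, 0, 0], 0.015], [[-0.0122, -0.0092, 0], [0, 0, 0], 0.015], [[-0.0122, -0.0092, 0], [0, 0, 0], 0.015]])

```text
time_s: 9.78
eef_pos: [0.5584, -0.0697, 0.1152]
ee_rot: [3.141, -0.002, -3.001]
force: [-0.0, 0.2, 8.8]
opening: 0.228
grasp_force: 30.0
```

Call:
move_arm(motion=[[[-0.0034, -0.0017, 0], [0, 0, 0], 0.015], [[-0.007, -0.0031, 0], [0, 0, 0], 0.015], [[-0.0107, -0.0043, 0], [0, 0, 0], 0.015], [[-0.0107, -0.0043, 0], [0, 0, 0], 0.015]])

```text
time_s: 10.28
eef_pos: [0.5696, -0.0724, 0.1152]
ee_rot: [3.141, -0.002, -3.001]
force: [-0.1, 0.4, 9.3]
opening: 0.229
grasp_force: 30.0
```

Call:
move_arm(motion=[[[-0.0037, -0.0009, 0], [0, 0, 0], 0.015], [[-0.0075, -0.0016, 0], [0, 0, 0], 0.015], [[-0.0075, -0.0016, 0], [0, 0, 0], 0.015]])

```text
time_s: 10.65
eef_pos: [0.5711, -0.0726, 0.1148]
ee_rot: [3.137, -0.015, -3.002]
force: [-17.0, 2.4, 24.2]
opening: 0.233
grasp_force: 30.0
```

Call:
move_arm(motion=[[[-0.0038, -0.0003, 0], [0, 0, 0], 0.015], [[-0.0076, -0.0003, 0], [0, 0, 0], 0.015], [[-0.0076, -0.0003, 0], [0, 0, 0], 0.015]])

```text
time_s: 11.02
eef_pos: [0.5729, -0.0724, 0.1141]
ee_rot: [3.134, -0.027, -3.002]
force: [-29.8, 0.7, 33.2]
opening: 0.232
grasp_force: 30.0
```

The end stop is reached: the force rose and the motion stalled. I'll ease back, release and rise.

Call:
move_arm(motion=[[[0.007, 0.001, 0], [0, 0, 0], 0.015], [[0.014, 0.0017, 0], [0, 0, 0], 0.015], [[0.014, 0.0017, 0], [0, 0, 0], 0.015], [[0.014, 0.0017, 0], [0, 0, 0], 0.03], [[0.014, 0.0017, 0], [0, 0, 0], 0.045], [[0.014, 0.0017, 0], [0, 0, 0], 0.05], [[0.014, 0.0017, 0], [0, 0, 0], 0.05], [[0.014, 0.0017, -0.02], [0, 0, 0], 0.05], [[0.014, 0.0017, -0.05], [0, 0, 0], 0.05], [[0.014, 0.0017, -0.09], [0, 0, 0], 0.055], [[0.014, 0.0017, -0.12], [0, 0, 0], 0.06], [[0.014, 0.0017, -0.12], [0, 0, 0], 0.06]])

```text
time_s: 12.52
eef_pos: [0.5728, -0.0729, 0.2374]
ee_rot: [-3.141, 0.005, -3.001]
force: [0.0, -0.2, -0.6]
opening: 0.653
grasp_force: 0.0
```

Run:
```python
from h import *
print(rel([.549,.179,.22]))
g=grab('scene');cv2.imwrite('pics/scd.png',cv2.resize(g['pixels'][140:300,200:380],None,fx=4,fy=3.7))
```

```text
(array([-0.0116,  0.2528,  0.0173]), array([-0.04,  0.27, -0.  ]))
```

View pics/scd.png

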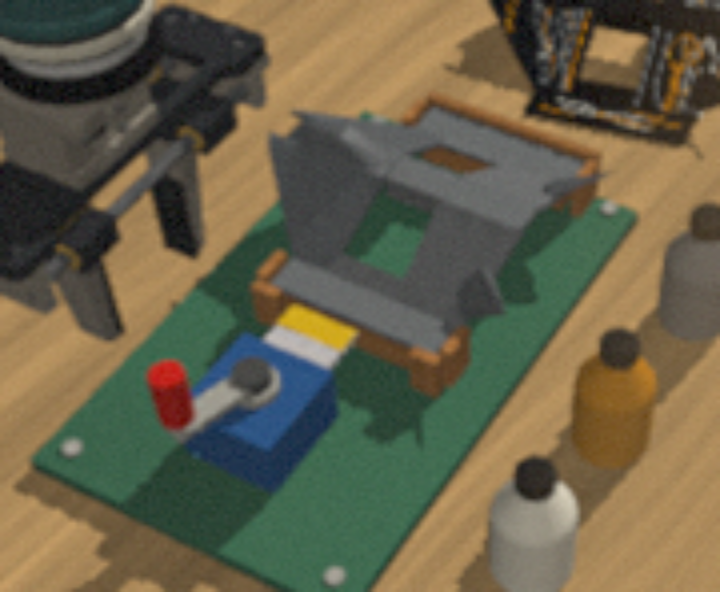

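The picture shows the yellow tongue tip (crop 315,325) drawn back clear of the flange, and the mask unmoved. Next I'll move above the bridge.

Call:
move_arm(motion=[[[-0.001, 0.03, 0], [0, 0, 0], 0.06], [[-0.003, 0.065, 0], [0, 0.1, 0], 0.06], [[-0.005, 0.1, 0], [0, 0.2, 0], 0.06], [[-0.007, 0.135, 0], [0, 0.2, 0], 0.06], [[-0.009, 0.17, 0], [0, 0.2, 0], 0.06], [[-0.01, 0.205, 0.005], [0, 0.2, 0], 0.06], [[-0.011, 0.235, 0.01], [0, 0.2, 0], 0.06], [[-0.0116, 0.2528, 0.0173], [0, 0.2, 0], 0.06], [[-0.0116, 0.2528, 0.0173], [0, 0.2, 0], 0.06], [[-0.0116, 0.2528, 0.0173], [0, 0.2, 0], 0.06]])

```text
time_s: 13.82
eef_pos: [0.5478, 0.1776, 0.2174]
ee_rot: [-3.141, -0.004, -3.003]
force: [0.8, 0.2, 0.2]
opening: 0.65
grasp_force: 0.0
```

Run:
```python
from h import *
print(rel([.549,.1795,.074]),rel([.549,.1795,.074],0)[1])
g=grab('wrist'); a=np.deg2rad(8.04);R=np.array([[np.cos(a),-np.sin(a)],[np.sin(a),np.cos(a)]])
im=g['pixels'].copy()
for x in(-.023,.023):
  for y in(-.014,.014):
    q=w2px(g,[*(np.array([.549,.1795])+R@[x,y]),.095])[0];print(q);cv2.circle(im,tuple(map(int,q)),3,(0,0,255),-1)
cv2.imwrite('pics/w3.png',im)
```

```text
(array([-0.002 ,  0.0018,  0.1434]), array([-0.06, -0.23, -0.1 ])) [ 3.3000e-01 -1.1000e-01 -1.7206e+02]
[308.23349101 182.53452424]
[335.44646038 182.45284137]
[308.76734124 225.13688354]
[334.96878627 225.06324218]
```

View pics/w3.png

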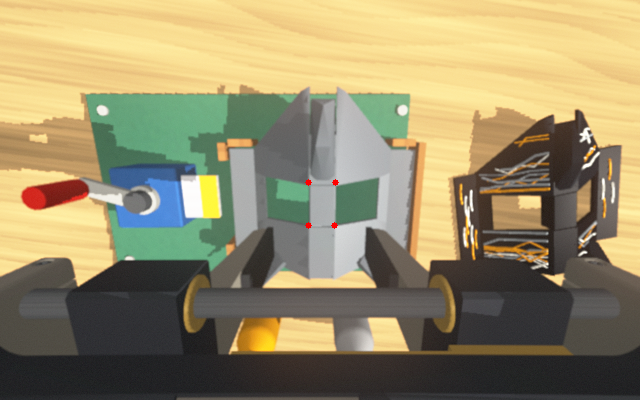

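The predicted bridge corners land on the bridge in the wrist view (308–335, 182–225), and both holes are clear for the fingers. I'll descend and grip.

Call:
move_arm(motion=[[[-0.002, 0.0025, 0.02], [0, -0.2, 0], 0.06], [[-0.002, 0.0025, 0.045], [0, -0.2, 0], 0.06], [[-0.002, 0.0025, 0.07], [0, -0.2, 0], 0.06], [[-0.002, 0.0025, 0.09], [0, -0.2, 0], 0.06], [[-0.002, 0.0025, 0.105], [0, -0.2, 0], 0.06], [[-0.002, 0.0025, 0.12], [0, -0.2, 0], 0.06], [[-0.002, 0.0025, 0.135], [0, -0.2, 0], 0.06], [[-0.002, 0.0025, 0.1425], [0, -0.2, 0], 0.06], [[-0.002, 0.0025, 0.1425], [0, -0.2, 0], 0.06], [[-0.002, 0.0025, 0.1425], [0, -0.2, 0], 0.06]])

```text
time_s: 15.12
eef_pos: [0.5491, 0.1821, 0.0756]
ee_rot: [3.141, 0.001, -3.001]
force: [0.1, 0.0, -0.1]
opening: 0.649
grasp_force: 0.0
```

Call:
move_arm(motion=[[[0, -0.0015, 0], [0, 0, 0], 0.05], [[0, -0.0015, 0], [0, 0, 0], 0.042], [[0, -0.0015, 0], [0, 0, 0], 0.036], [[0, -0.0015, 0], [0, 0, 0], 0.032], [[0, -0.0015, 0], [0, 0, 0], 0.029], [[0, -0.0015, 0], [0, 0, 0], 0.027], [[0, -0.0015, 0], [0, 0, 0], 0.02], [[0, -0.0015, 0], [0, 0, 0], 0.018], [[0, -0.0015, 0], [0, 0, 0], 0.018]])

```text
time_s: 16.25
eef_pos: [0.5489, 0.1806, 0.0752]
ee_rot: [3.141, 0.0, -3.001]
force: [-0.5, -0.6, 1.4]
opening: 0.301
grasp_force: 30.0
```

The opening is 27.7 mm, which matches the 28 mm bridge, and the grip is 30 N. Now I'll lift straight up.

Call:
move_arm(motion=[[[0, 0, -0.003], [0, 0, 0], 0.018], [[0, 0, -0.008], [0, 0, 0], 0.018], [[0, 0, -0.015], [0, 0, 0], 0.018], [[0, 0, -0.023], [0, 0, 0], 0.018], [[0, 0, -0.032], [0, 0, 0], 0.018], [[0, 0, -0.041], [0, 0, 0], 0.018], [[0, 0, -0.05], [0, 0, 0], 0.018], [[0, 0, -0.059], [0, 0, 0], 0.018], [[0, 0, -0.068], [0, 0, 0], 0.018], [[0, 0, -0.077], [0, 0, 0], 0.018], [[0, 0, -0.085], [0, 0, 0], 0.018], [[0, 0, -0.092], [0, 0, 0], 0.018], [[0, 0, -0.097], [0, 0, 0], 0.018], [[0, 0, -0.1], [0, 0, 0], 0.018], [[0, 0, -0.1], [0, 0, 0], 0.018], [[0, 0, -0.1], [0, 0, 0], 0.018], [[0, 0, -0.1], [0, 0, 0], 0.018], [[0, 0, -0.1], [0, 0, 0], 0.018]])

```text
time_s: 18.5
eef_pos: [0.5488, 0.1805, 0.175]
ee_rot: [-3.141, -0.0, -3.001]
force: [-0.0, -0.1, -1.5]
opening: 0.299
grasp_force: 30.0
```

Run:
```python
from h import *
s=sensors.sense();print(s['eef_pos'],s['ee_rot'],s['force'],s['moment'],s['joint_vel'].round(4))
g=grab('scene');w=grab('wrist')
a=cv2.resize(g['pixels'][100:300,180:400],(400,364));b=cv2.resize(w['pixels'],(400,250))
cv2.imwrite('pics/l.png',np.vstack([a,b[:230]]))
```

```text
[0.54882867 0.18046497 0.17502131] [-3.14147634e+00 -2.64691119e-04 -3.00124243e+00] [-0.01955176 -0.05005301 -1.5293852 ] [0.05333513 0.0425468  0.02040654] [-0.0002  0.      0.0002 -0.0001  0.0018 -0.0003 -0.0003]
```

View pics/l.png

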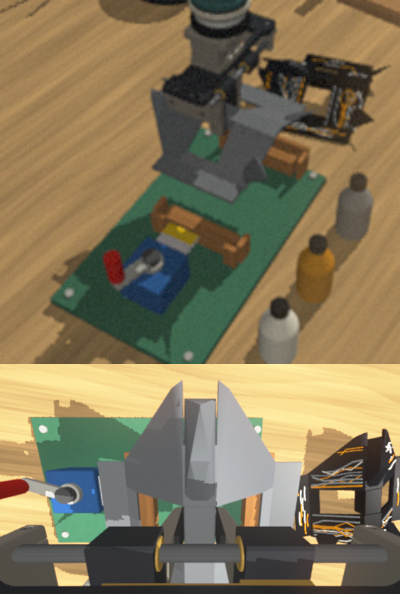

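The picture shows the mask lifted about 10 cm, level and held. The tongue is drawn back, and the bottles and black mask are undisturbed.

```bash
python3 -c "
from plant import job
print(job.sign_off())"
```

```text
the job is handed in; nothing more can be done
None
```

I wound the crank to its stop, then gripped the grey mask by the bridge and lifted it 10 cm straight up; it was held level and steady there when I handed the job in at about 18.5 s.

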